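# Seat the keyed collar on the keyed drive shaft

### The arm

A 6-joint arm with a two-finger parallel gripper is mounted at the origin on a cart in front of the work surface, level with it; the furniture and walls round the work are solid. World frame = base frame: x ahead of the robot, y to its left, z up, the work surface at z = 0. Lengths are in mm, angles in degrees, forces in N, time in s.
With the tool pointing down it reaches from about 300 to 850 mm from the base axis. Payload 4.2 kg.
Tool frame: the origin (TCP) lies on the centre line of the jaws, within the pads' length; the fingertips stand 14 mm ahead of it and the grasp point (between the pads) lies 5 mm behind it; z points along the fingers, y is the line along which they close (so a half turn about z gives the same grasp; the last joint's range is limited). The gripper opens to 91 mm and grips with 3 to 60 N. Pads are 32 mm wide; open, the fingers measure 118 mm over their backs; the gripper's body (76 mm by 178 mm) begins 60 mm behind the grasp point.
Start: joints at [-71.505, 18.312, 89.639, -0, 72.044, -1.146], TCP at [193.276, -541.559, 227.976] pointing down, gripper open.
Joint ranges: [-177.97, 177.97], [-48.28, 115.42], [12.27, 149.76], [-77.06, 257.06], [2.81, 150.46], [-146.56, 146.56]. Speed limits (degrees/s): [147.25, 147.25, 180, 180, 180, 180].

### API

Orientations are given as [roll, pitch, yaw] about the fixed x, y, z axes, in that order (R = Rz(yaw) Ry(pitch) Rx(roll)).
In Python, from workcell import env gives the robot as it stands.
- The arm moves only by the tool arm_command, never from a script. Its argument "motion" is a list of rows, each an object with "offset": the shift along the tool's x, y, z in m, a list of three; "spin": the turn about the tool's z in rad. In form: [{"offset": [tx, ty, tz], "spin": spin}, ...]. A call has 1 to 5 rows; each row shifts and turns the commanded pose from where the row before left it, along the tool's axes as they then stand; what a row does not reach is not made up. A row lasts 1/8 s, in which the tool goes at most 62.5 mm and 10.7 degrees, less where a joint would pass 70% of its speed; a pose out of reach is approached as far as the arm can. A call with a gripper value outside its range is refused whole. "jaw" is the finger opening in m, from 0 to 0.0912, set as the call begins (left out, the last holds). The fingers move at their own pace and stop on an object; "newtons" is the grip in N (left out, the last holds). Time passes only in rows, so rows that do not move let the fingers close. It gives the time, the measured TCP pose, the force, the opening and the grip force at its end, in the units of the state.
- env.state(): the state, without advancing time (a new reading comes with each control period).
- env.grab_frame(name): name is "scene" or "top" or "wrist"; returns (picture, depth): 480x640x3 uint8, blue, green, red; 480x640 float32, mm along the optical axis (not along the pixel's ray), 0 where there is no reading.
- env.camera_model(name): a dict with "fx", "fy", "cx", "cy" (pixels), "k1" (the pictures are not rectified: a ray, as slopes to the right and down, at radius r is drawn at 1 + k1 r^2 times it, then the intrinsics apply), "eye" and "rotation" of the camera in the world; the wrist camera has in their place "hand_eye" (4x4, takes a point from camera to tool coordinates, whose origin is the TCP and whose axes are the flange's). Camera axes: x right, y down, z forward; pixel columns grow to the right and rows downward; lengths in mm; the calibration is good to about 2 mm. A picture is of the moment at which its call begins: read the wrist's pose just before it. camera_model takes no time and is no camera call.
- env.job_done(): hands the job in; it is judged then, once.
Trained networks look in the newest picture that a camera, given by its name, has taken for a name from the list of things; names that differ only in an ending like _2 or _b are one class to them, and where a whole thing is asked for, a point or a joint stands for the part that bears it (a point fixed in the world has none). Each returns a list of dicts, best first, with "score" (0 to 1); they miss things now and then, are a little off and sometimes report something else, mostly with a low value. They report only what shows in the picture. A call takes as long as a camera call. They do not tell look-alikes from the thing itself.
- env.boxes_of(camera, target): "bbox" ([left, top, right, bottom] in pixels, round what is visible of it).
- env.pinpoint(camera, target): "location" ([column, row] in pixels: a listed point, or the origin of a listed thing).
The state is a dict: "time_s": time; "qpos": joint angles; "qvel": joint speeds; "effort": joint torques, N m; "ee_pos": TCP position; "ee_rot": TCP orientation; "force": force on the tool from outside, world axes, zero at the start; "torque": the same for the moment, N m; "gripper_width": finger opening in mm; "gripper_force": force on a finger pad.
Only numpy, scipy, OpenCV 4.12 (cv2) and the standard library are available. Lean on these libraries where they do the work, as an engineer would, in place of code of your own. Each camera call takes 0.05 s, during which the arm holds its last target. There are 200 camera calls.

### The job

Put the loose keyed collar, right way up as it lies, over the upright drive shaft, turn it there until its two inner tabs drop into the shaft's keyways, and slide it down until its foot is fully home on the base. The tabs bend easily, so press only lightly while you search, always under 40 N; leave the other things where they are and let go of the collar at the end.

Things in the scene. Friction and masses are not known exactly. Their poses are not given: they have to be found in the camera images.
- collar_mid (a point): Centre (half-way up) of the loose keyed collar: a dark steel sleeve, about 180 g, lying foot down on the bench. 28 mm tall; round hub of 50 mm outside diameter (grip it anywhere round); foot flange of 62 mm diameter, 5 mm thick, with an 8 mm wide ear that sticks out 8 mm from its rim. Bore about 34 mm, open through. z up along the bore, +x towards the ear; at the start +x is within 0.6 rad of world +x.
- collar_tab (a point): Middle of one of the collar's two inner tabs, the one on the ear's side; the other stands opposite, mirrored through the axis. Each tab is 6 mm wide and stands 6 mm inward from the bore wall, only in the top 8 mm of the collar (20 to 28 mm above the foot's underside). 15 mm from the collar's axis; axes as collar_mid.
- drive_base: Aluminium base fixed to the bench: round flange of 96 mm diameter, 12 mm high, four bolt heads (to 16 mm), and a 62 mm seat boss whose top is 20 mm above the bench. Origin: centre of the underside, on the shaft's axis; z up. A small square lug on the flange rim points along its +x. It carries the upright shaft, which is held stiffly and does not turn.
- seat (a point): Point on the shaft's axis at the height of the seat (20 mm above the bench); axes as the base. When the collar is home its centre is 14 mm above this point. With the tabs not over the keyways the collar stops 12 mm higher, its tabs on the shaft's top.
- shaft_top (a point): Centre of the top of the steel shaft (32 mm diameter, 32 mm long above the seat, top edge chamfered 1.5 mm); axes as the base. Two opposite keyways, 8.2 mm wide and 6.5 mm deep, run its whole length, open at the top. Their line is not measured: one lies anywhere within 1.0 rad either side of the base's +x (the lug). The tabs go in, either way round, when within about 0.07 rad of it.
- weight_a_mid (a point): Bystander: centre of a brass weight with a knob, 36 mm diameter, 40 mm tall. Leave it where it is.
- fitting_1_mid (a point): Bystander: centre of a brass hose fitting, 22 x 47 x 19 mm, lying. Leave it where it is.
- tin_12_mid (a point): Bystander: centre of a round aluminium tin with lid, 64 mm diameter, 34 mm tall. Leave it where it is.
- ptfe_tape_mid (a point): Bystander: centre of a small roll of tape, 59 mm diameter, 19 mm tall, lying flat. Leave it where it is.
Not all that is in view belongs to the job. Leave any turquoise look-alike of the part that bears collar_mid alone.

How it is judged (in metres and radians):
At the end, for the whole second after the job is handed in: The collar is home: upright (within 4 degrees), its axis within 3 mm of the shaft's, its foot within 3 mm of the seat, at rest and released (horizontal distance between collar_mid and seat below 0.003 m and z of collar_mid in the frame of seat between 0.011 and 0.017 m and angle between collar_mid's own z axis and vertical below 0.07 rad and linear speed of collar below 0.02 m/s); the robot touches nothing.
It fails at once if the collar was pressed on the shaft with more than 40 N while it was not yet down on the seat (contact force between collar and drive_base above 40 N and z of collar_mid in the frame of seat above 0.0175 m).
It fails at once if a bystander was moved by more than 20 mm (distance of any of weight_a_mid, fitting_1_mid, tin_12_mid, ptfe_tape_mid from where it was at the start of the episode above 0.02 m).
It also fails if it takes over 64 s, if anything falls off the work surface, if the arm or the gripper's body presses on something with over 40 N, if the wrist force passes 120 N, or if a joint passes its speed limit or range.

## Working session

There is one attempt and no reset: what is moved stays moved. The work goes in short steps, Python scripts to look and compute and a tool call to move; the robot and the scene stay as the last step left them, time stands still between calls to the robot, and variables do not carry over. Pictures are saved under pics/ and viewed, at most 10 in all, crops included, and the job is handed in when it is done.

Besides the shell and the picture viewer there is one more tool, called after ">>>" in YAML: its name, and indented under it one key for each argument. arm_command: Moves the arm, as the interface text tells. Its arguments: {"type":"object","properties":{"motion":{"type":"array"},"jaw":{"type":"number"},"newtons":{"type":"number"}},"required":["motion"]}

```bash
mkdir -p pics; cat > h.py <<'E'
import numpy as np, cv2
from scipy.spatial.transform import Rotation as R
from workcell import env
def pose(s=None):
    s=s or env.state(); T=np.eye(4); T[:3,:3]=R.from_euler('xyz',s['ee_rot'],degrees=True).as_matrix(); T[:3,3]=s['ee_pos']; return T
def cam(n,s=None):
    m=env.camera_model(n)
    if n=='wrist': T=pose(s)@np.array(m['hand_eye'])
    else:
        T=np.eye(4); T[:3,:3]=np.array(m['rotation']); T[:3,3]=m['eye']
    return m,T
def rays(m,px):
    px=np.atleast_2d(px).astype(float)
    K=np.array([[m['fx'],0,m['cx']],[0,m['fy'],m['cy']],[0,0,1]])
    return cv2.undistortPoints(px[:,None],K,np.array([m['k1'],0,0,0,0.]))[:,0]
def at_z(m,T,px,z):
    r=rays(m,px); d=np.c_[r,np.ones(len(r))]@T[:3,:3].T
    return T[:3,3]+d*((z-T[2,3])/d[:,2])[:,None]
def cloud(m,T,dep):
    v,u=np.nonzero(dep>0); r=rays(m,np.c_[u,v]); d=dep[v,u][:,None]
    return u,v,(np.c_[r,np.ones(len(r))]*d)@T[:3,:3].T+T[:3,3]
E
python3 - <<'E'
from h import *
s=env.state(); print(s)
ims=[]
for n in ['top','scene']:
    im,d=env.grab_frame(n); m,T=cam(n); print(n,m)
    np.savez(f'pics/{n}.npz',im=im,d=d)
    for t,z in [('collar_mid',14),('drive_base',0),('shaft_top',52)]:
        for r in env.pinpoint(n,t)[:4]: print(n,t,np.round(r['location'],1),round(r['score'],2),at_z(m,T,r['location'],z).round(1))
    cv2.imwrite(f'pics/{n}.png',im)
E
```

```text
{'time_s': 0.0, 'qpos': array([-7.15072631e+01,  1.83511191e+01,  8.97075937e+01, -2.09841169e-03,
        7.20418302e+01, -1.14631187e+00]), 'qvel': array([-0.10774515,  0.00413303, -0.00219936, -0.02346724,  0.10918316,
        0.03701078]), 'effort': array([-6.01507036e-04, -4.12456083e+01, -2.31970614e+01,  7.27649429e-02,
        4.57339932e-02, -1.36368026e-04]), 'ee_pos': array([ 193.0875778 , -541.09996717,  227.11743146]), 'ee_rot': array([-1.79899437e+02, -1.67771658e-05,  1.96396974e+01]), 'force': array([-0.0900087 , -0.14253672,  0.07830614]), 'torque': array([-0.01634167, -0.02002715, -0.0292354 ]), 'gripper_force': 0.0, 'gripper_width': 90.67538435497784}
top {'fx': 488.06792611750404, 'fy': 488.06792611750404, 'cx': 306.5817007094955, 'cy': 238.70935069983608, 'k1': -0.13602448247684146, 'eye': array([ 426.36854397, -252.17061006,  903.80850751]), 'rotation': array([-172.5306237 ,    1.1539157 ,  -89.20948799])}
top collar_mid [226.7 161.8] 0.94 [[ -463.4 -1142.     14. ]]
top collar_mid [362.7 226.2] 0.56 [[ -463.4 -1142.     14. ]]
top drive_base [327.  321.8] 0.77 [[ -477.4 -1156.      0. ]]
top shaft_top [328.3 324.8] 0.63 [[ -425.4 -1104.     52. ]]
scene {'fx': 557.4282541981863, 'fy': 557.4282541981863, 'cx': 317.6421075470537, 'cy': 236.80607517733495, 'k1': -0.0432035780663399, 'eye': array([-107.09754276, -587.62771809,  477.36413781]), 'rotation': array([-119.1515233 ,   -1.26293843,  -61.67375162])}
scene collar_mid [276.9 208. ] 0.74 [[ -570.5 -1051.     14. ]]
scene drive_base [285.5 336. ] 0.95 [[ -584.5 -1065.     -0. ]]
scene drive_base [283.1 301.7] 0.43 [[ -584.5 -1065.      0. ]]
scene shaft_top [281.3 300.5] 0.66 [[ -532.5 -1013.     52. ]]
```

View pics/top.png

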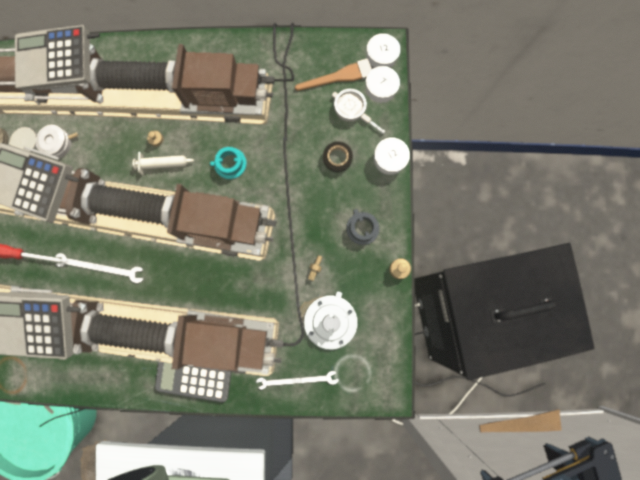

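The turquoise look-alike is at (229,163). The dark collar with its ear at upper left is at (363,228), which fits "dark steel sleeve". The dark ring at (338,156) is the tape roll. The base is at (329,323) with its lug at (338,295). I'll confirm in a crop and fix the Euler rotation.

```bash
sed -i "s/T\[:3,:3\]=np.array(m\['rotation'\])/T[:3,:3]=R.from_euler('xyz',m['rotation'],degrees=True).as_matrix()/" h.py
python3 - <<'E'
from h import *
D=np.load('pics/top.npz'); im,d=D['im'],D['d']; m,T=cam('top')
for n,p,z in [('collar',(362.7,226.2),14),('base',(327,321.8),0),('shaft',(328.3,324.8),52),('lug',(338,295),10),('turq',(229,163),14),('tape',(338,156),10),('wt',(400,268),20),('fit',(315,268),10),('tin',(392,155),34)]:
    print(n,at_z(m,T,p,z).round(1))
m2,T2=cam('scene')
for p,z in [((276.9,208),14),((285.5,336),0),((281.3,300.5),52)]: print('scene',at_z(m2,T2,p,z).round(1))
u,v,P=cloud(m,T,d)
for c,lo,hi in [((363,228),23,32),((328,323),47,58),((328,323),8,16)]:
    k=(abs(u-c[0])<35)&(abs(v-c[1])<35)&(P[:,2]>lo)&(P[:,2]<hi); print(k.sum(),P[k].mean(0).round(1), (P[k].min(0)+P[k].max(0))/2)
cv2.imwrite('pics/crop1.png',cv2.resize(im[190:360,260:430],(600,600),interpolation=cv2.INTER_CUBIC))
print(env.camera_model('wrist'))
E
```

```text
collar [[ 567.2 -335.8   14. ]]
base [[ 391.4 -271.9    0. ]]
shaft [[ 388.3 -273.1   52. ]]
lug [[ 440.5 -291.2   10. ]]
turq [[686.  -83.5  14. ]]
tape [[ 702.1 -289.9   10. ]]
wt [[ 490.3 -403.1   20. ]]
fit [[ 489.3 -248.7   10. ]]
tin [[ 698.  -388.8   34. ]]
scene [[687.9 -83.9  14. ]]
scene [[ 390.9 -282.5    0. ]]
scene [[ 395.4 -273.8   52. ]]
343 [ 565.5 -336.    28.1] [ 565.54145529 -335.90925807   27.34350854]
267 [ 390.2 -273.9   52.1] [ 386.9839607  -258.99646331   52.61177785]
1186 [ 394.1 -276.    12.6] [ 395.47265572 -269.42628746   12.02023906]
{'fx': 366.49027595507636, 'fy': 366.49027595507636, 'cx': 320.5066414943213, 'cy': 244.17373984014296, 'k1': -0.008475853897026434, 'hand_eye': array([[ 2.48203295e-04, -9.59348973e-01, -2.82222405e-01,
         7.98508671e+01],
       [ 9.99999602e-01,  4.80009191e-04, -7.52219255e-04,
         6.67590828e-01],
       [ 8.57110119e-04, -2.82222106e-01,  9.59348710e-01,
        -1.56571943e+02],
       [ 0.00000000e+00,  0.00000000e+00,  0.00000000e+00,
         1.00000000e+00]])}
```

View pics/crop1.png

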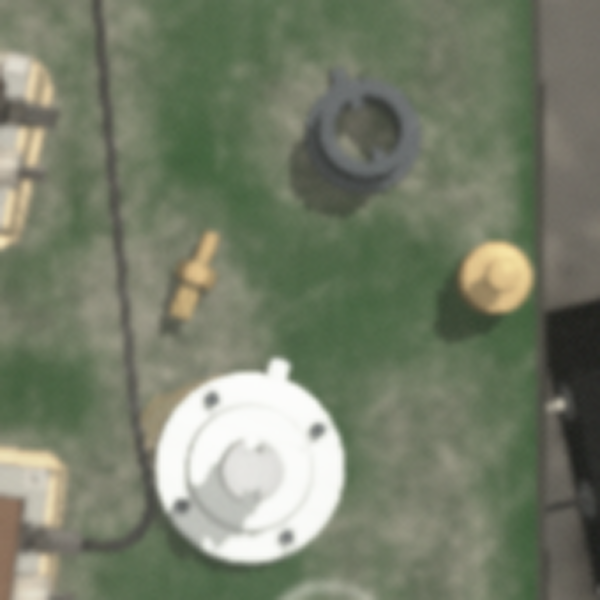

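The crop confirms the target: a dark collar with its ear at crop (338,78), so its yaw is about +28°, and tabs visible at (352,100) and (378,152). On the base, the shaft is at (251,470) and the lug at (280,370). I'll move over the base for a close look at the keyways.

>>> arm_command:
  motion:
    - {"offset": [0.044,-0.031,0],"spin": 0}
    - {"offset": [0.044,-0.031,0],"spin": 0}
    - {"offset": [0.044,-0.031,0],"spin": 0}
    - {"offset": [0.044,-0.031,0],"spin": 0}
    - {"offset": [0.044,-0.031,0.02],"spin": 0}
  jaw: 0.0912

```text
time_s: 1.02
ee_pos: [350.1, -321.0, 209.2]
ee_rot: [179.8, -0.1, 19.6]
force: [1.2, -0.8, -0.0]
gripper_width: 91.0
gripper_force: 0.0
```

>>> arm_command:
  motion:
    - {"offset": [0.045,-0.03,0.04],"spin": 0}
    - {"offset": [0,0,0.038],"spin": 0}
    - {"offset": [0,0,0],"spin": 0}
    - {"offset": [0,0,0],"spin": 0}

```text
time_s: 1.52
ee_pos: [379.0, -282.3, 134.0]
ee_rot: [179.9, -0.1, 19.6]
force: [0.4, -0.3, -0.1]
gripper_width: 91.4
gripper_force: 0.0
```

```bash
python3 - <<'E'
from h import *
s=env.state(); print(s['ee_pos'],s['ee_rot'],s['time_s'])
im,d=env.grab_frame('wrist'); m,T=cam('wrist',s); np.savez('pics/w1.npz',im=im,d=d,T=T)
for t,z in [('shaft_top',52),('drive_base',0),('seat',20)]:
    for r in env.pinpoint('wrist',t)[:2]: print(t,r['location'],r['score'],at_z(m,T,r['location'],z).round(1))
u,v,P=cloud(m,T,d)
k=(P[:,2]>47)&(P[:,2]<57)&(np.hypot(P[:,0]-391,P[:,1]+274)<30); print(k.sum(),P[k].mean(0),np.ptp(P[k],axis=0))
c=P[k].mean(0)
# rectified top view at z=52, 8 px/mm
K=np.array([[m['fx'],0,m['cx']],[0,m['fy'],m['cy']],[0,0,1]])
Ti=np.linalg.inv(T); n=480; j,i=np.meshgrid(np.arange(n),np.arange(n))
W=np.stack([c[0]+(n/2-i)/10,c[1]+(n/2-j)/10,0*i+52.],-1).reshape(-1,3)
C=W@Ti[:3,:3].T+Ti[:3,3]
q=cv2.projectPoints(C,np.zeros(3),np.zeros(3),K,np.array([m['k1'],0,0,0,0.]))[0].reshape(n,n,2).astype(np.float32)
rect=cv2.remap(im,q[...,0],q[...,1],cv2.INTER_CUBIC)
cv2.imwrite('pics/w1.png',np.hstack([cv2.resize(im,(400,300)),np.zeros((300,400,3),np.uint8)]) if 0 else rect)
cv2.imwrite('pics/w1raw.png',im)
D=np.load('pics/top.npz'); mt,Tt=cam('top'); u,v,P=cloud(mt,Tt,D['d'])
for r in [(150,280,280,380),(280,345,350,400),(290,310,100,350)]:
    k=(u>r[0])&(u<r[1])&(v>r[2])&(v<r[3]); print(r,np.percentile(P[k][:,2],[50,99]),P[k&(P[:,2]>15)].min(0) )
E
```

```text
[ 379.01714445 -282.30267021  134.02388106] [ 1.79888496e+02 -6.54860791e-02  1.95984774e+01] 1.525
shaft_top [323.1, 236.3] 0.75 [[ 394.2 -279.4   52. ]]
drive_base [319.8, 223.8] 0.63 [[ 390.2 -278.5    0. ]]
drive_base [329.4, 83.6] 0.42 [[ 491.9 -249.7    0. ]]
seat [321.9, 227.2] 0.77 [[ 392.6 -279.3   20. ]]
1505 [ 392.17787898 -279.24363088   51.63603337] [31.05008397 31.84095237  6.90501451]
(150, 280, 280, 380) [ 47.54345524 145.61426138] [ 281.40127995 -191.16269878   15.01297776]Traceback (most recent call last):
  File "<stdin>", line 20, in <module>
    return umr_minimum(a, axis, None, out, keepdims, initial, where)
ValueError: zero-size array to reduction operation minimum which has no identity
```

View pics/w1.png

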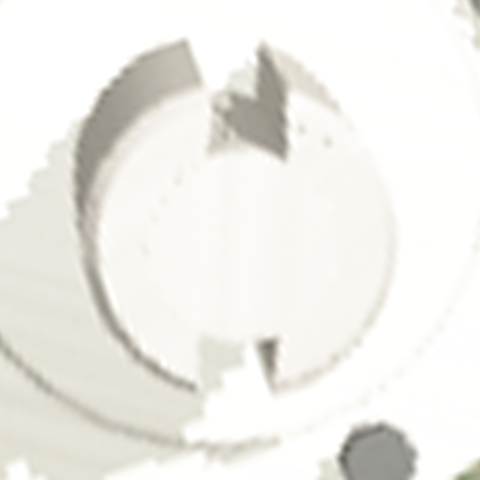

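View pics/w1raw.png

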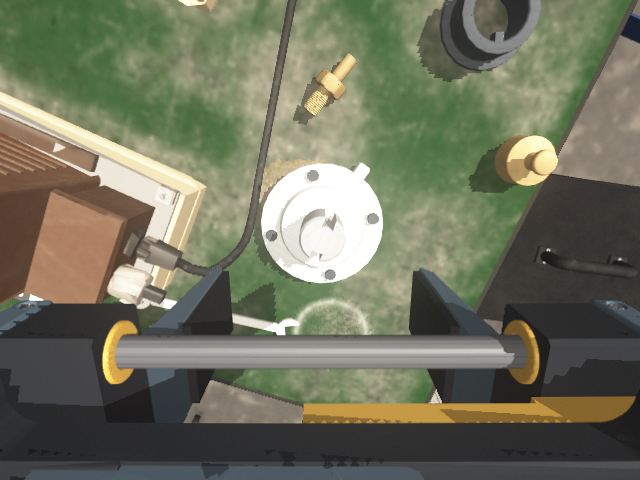

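The rectified view of the shaft (up = +x, left = +y) has the keyways centred at (250,154) and (238,340). That puts the keyway line at a yaw of about -3.5° and the shaft axis near (391.5,-279.6). The raw view shows the collar at (490,20) and a motor block close to the base on its left, so I'll use grip yaws with the gripper's long side along x: about 106° to grasp and about 75° to place.

>>> arm_command:
  motion:
    - {"offset": [0.0395,0.0316,0],"spin": 0}
    - {"offset": [0.0395,0.0316,0],"spin": 0}
    - {"offset": [0.0395,0.0316,0],"spin": 0}
    - {"offset": [0.0395,0.0316,0],"spin": 0}
    - {"offset": [0,0,0],"spin": -0.168}

```text
time_s: 2.35
ee_pos: [572.9, -348.9, 132.8]
ee_rot: [179.8, -0.1, 29.5]
force: [-0.7, 0.7, 0.4]
gripper_width: 91.7
gripper_force: 0.0
```

>>> arm_command:
  motion:
    - {"offset": [0,0,0],"spin": -0.168}
    - {"offset": [0,0,0],"spin": -0.168}
    - {"offset": [0,0,0],"spin": -0.168}
    - {"offset": [0,0,0],"spin": -0.168}
    - {"offset": [0,0,0],"spin": -0.168}

```text
time_s: 2.98
ee_pos: [569.7, -347.9, 133.7]
ee_rot: [179.9, 0.0, 77.7]
force: [-0.1, -0.0, -0.4]
gripper_width: 91.3
gripper_force: 0.0
```

>>> arm_command:
  motion:
    - {"offset": [0,0,0],"spin": -0.168}
    - {"offset": [0,0,0],"spin": -0.168}
    - {"offset": [0,0,0],"spin": -0.168}
    - {"offset": [0,0,0],"spin": 0}
    - {"offset": [0,0,0],"spin": 0}

```text
time_s: 3.6
ee_pos: [569.7, -347.6, 133.2]
ee_rot: [180.0, 0.0, 106.1]
force: [0.8, -0.6, -1.2]
gripper_width: 91.1
gripper_force: 0.0
```

```bash
cat >> h.py <<'E'
def rectify(m,T,im,c,z,n=480,s=10):
    K=np.array([[m['fx'],0,m['cx']],[0,m['fy'],m['cy']],[0,0,1]])
    Ti=np.linalg.inv(T); j,i=np.meshgrid(np.arange(n),np.arange(n))
    W=np.stack([c[0]+(n/2-i)/s,c[1]+(n/2-j)/s,0*i+float(z)],-1).reshape(-1,3)
    C=W@Ti[:3,:3].T+Ti[:3,3]
    q=cv2.projectPoints(C,np.zeros(3),np.zeros(3),K,np.array([m['k1'],0,0,0,0.]))[0].reshape(n,n,2).astype(np.float32)
    return cv2.remap(im,q[...,0],q[...,1],cv2.INTER_CUBIC)
E
python3 - <<'E'
from h import *
s=env.state(); print(s['ee_pos'],s['ee_rot'],s['time_s'])
im,d=env.grab_frame('wrist'); m,T=cam('wrist',s); np.savez('pics/w2.npz',im=im,d=d,T=T)
for t,z in [('collar_mid',14),('collar_tab',24)]:
    for r in env.pinpoint('wrist',t)[:2]: print(t,r['location'],r['score'],at_z(m,T,r['location'],z).round(1))
u,v,P=cloud(m,T,d)
k=(P[:,2]>24.5)&(P[:,2]<32)&(np.hypot(P[:,0]-567,P[:,1]+338)<40)
print(k.sum(),P[k].mean(0),(P[k].min(0)+P[k].max(0))/2,np.ptp(P[k],axis=0))
cv2.imwrite('pics/w2.png',rectify(m,T,im,P[k].mean(0),28,560,7))
D=np.load('pics/top.npz'); mt,Tt=cam('top'); u,v,P=cloud(mt,Tt,D['d'])
for y in range(-230,-130,20):
    k=(abs(P[:,1]-y)<10)&(P[:,0]>300)&(P[:,0]<480); print(y,P[k][:,2].max().round())
E
```

```text
[ 569.67649248 -347.58386654  133.23258428] [1.79972807e+02 3.10194857e-02 1.06112823e+02] 3.6
collar_tab [340.8, 228.8] 0.78 [[ 580.5 -330.6   24. ]]
1990 [ 565.2591811  -337.51416622   27.63792091] [ 565.44203944 -338.18472232   27.26591557] [49.43319196 49.82709954  5.45457922]
-230 82.0
-210 88.0
-190 91.0
-170 107.0
-150 109.0
```

View pics/w2.png

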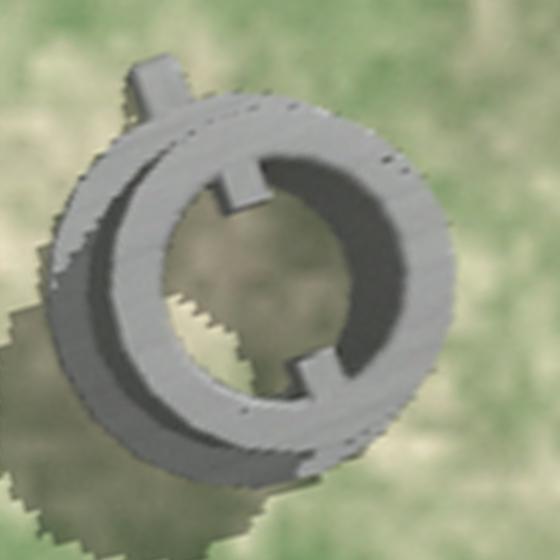

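The rectified collar at z=28 has its hub centre near (283,276), i.e. world (565.8,-337.9). The tabs are at (251,206) and (312,357), so the collar's yaw is about 22.5°. That makes the turn needed to reach the keyways about -26°. Now I'll go down and grasp.

>>> arm_command:
  motion:
    - {"offset": [0.0104,-0.001,0.03],"spin": 0}
    - {"offset": [0,0,0.04],"spin": 0}
    - {"offset": [0,0,0.03],"spin": 0}
    - {"offset": [0,0,0.01],"spin": 0}
    - {"offset": [0,0,0],"spin": 0}

```text
time_s: 4.38
ee_pos: [565.9, -337.7, 22.7]
ee_rot: [-180.0, -0.0, 106.2]
force: [-0.3, -0.4, 0.4]
gripper_width: 91.1
gripper_force: 0.0
```

>>> arm_command:
  motion:
    - {"offset": [0,0,0.001],"spin": 0}
    - {"offset": [0,0,0],"spin": 0}
    - {"offset": [0,0,0],"spin": 0}
    - {"offset": [0,0,0],"spin": 0}
    - {"offset": [0,0,0],"spin": 0}
  jaw: 0.03
  newtons: 30

```text
time_s: 5.0
ee_pos: [565.8, -337.6, 22.1]
ee_rot: [180.0, 0.0, 106.3]
force: [-0.1, -0.3, 2.5]
gripper_width: 49.2
gripper_force: 30.0
```

>>> arm_command:
  motion:
    - {"offset": [0,0,0],"spin": 0}
    - {"offset": [0,0,0],"spin": 0}

```text
time_s: 5.25
ee_pos: [565.8, -337.6, 22.1]
ee_rot: [180.0, 0.0, 106.3]
force: [-0.5, -1.0, 2.3]
gripper_width: 49.7
gripper_force: 30.0
```

Gripped. I'll lift, carry it next to the base, and turn to the place yaw.

>>> arm_command:
  motion:
    - {"offset": [0,0,-0.03],"spin": 0}
    - {"offset": [0,0,-0.04],"spin": 0}
    - {"offset": [0,0,-0.04],"spin": 0}
    - {"offset": [0.0127,-0.0445,0],"spin": 0}
    - {"offset": [0.0127,-0.0445,0],"spin": 0}

```text
time_s: 5.88
ee_pos: [472.2, -337.8, 131.5]
ee_rot: [-180.0, 0.0, 106.3]
force: [-0.0, -0.3, -2.0]
gripper_width: 49.5
gripper_force: 30.0
```

>>> arm_command:
  motion:
    - {"offset": [0.0127,-0.0445,0],"spin": 0}
    - {"offset": [0.0127,-0.0445,0],"spin": 0}
    - {"offset": [0,0,0],"spin": 0.152}
    - {"offset": [0,0,0],"spin": 0.152}
    - {"offset": [0,0,0],"spin": 0.152}

```text
time_s: 6.5
ee_pos: [380.3, -338.4, 131.3]
ee_rot: [-180.0, -0.0, 79.8]
force: [-0.4, -0.9, -2.2]
gripper_width: 49.0
gripper_force: 30.0
```

>>> arm_command:
  motion:
    - {"offset": [0,0,0],"spin": 0}
    - {"offset": [0,0,0],"spin": 0}
    - {"offset": [0,0,0],"spin": 0}

```text
time_s: 6.88
ee_pos: [380.7, -338.6, 131.6]
ee_rot: [-180.0, -0.0, 80.2]
force: [0.9, -0.3, -2.0]
gripper_width: 49.4
gripper_force: 30.0
```

```bash
python3 - <<'E'
from h import *
s=env.state(); print(s['ee_pos'],s['ee_rot'],s['time_s'],s['force'])
im,d=env.grab_frame('wrist'); m,T=cam('wrist',s); np.savez('pics/w3.npz',im=im,d=d,T=T)
u,v,P=cloud(m,T,d)
k=(P[:,2]>48.5)&(P[:,2]<57)&(np.hypot(P[:,0]-391,P[:,1]+279)<25)
print(k.sum(),P[k].mean(0),(P[k].min(0)+P[k].max(0))/2,np.ptp(P[k],axis=0))
# collar in hand: in tool frame
Q=np.c_[P,np.ones(len(P))]@np.linalg.inv(pose(s)).T
h=(abs(Q[:,2])<30)&(np.hypot(Q[:,0],Q[:,1])<32)
t=h&(Q[:,2]<-3)&(Q[:,2]>-11); print('hand',h.sum(),t.sum(),Q[t][:,:3].mean(0),Q[t][:,:3].min(0),Q[t][:,:3].max(0))
a=rectify(m,T,im,(391.5,-279.6),52,400,10); c=np.array(s['ee_pos']); b=rectify(m,T,im,c,c[2]+6,400,6)
cv2.imwrite('pics/w3.png',np.hstack([a,b]))
E
```

```text
[ 380.67680309 -338.59184212  131.64023398] [-1.79987490e+02 -5.48647333e-03  8.02161709e+01] 6.875 [ 0.92978903 -0.29231222 -1.99447502]
1752 [ 391.60986468 -279.2090242    51.71829536] [ 391.46056329 -279.6926943    51.33782279] [30.45288105 32.03343128  5.30272398]
hand 8955 3720 [ 9.1230167   0.22628099 -5.77541405] [ -9.76641969 -27.78062021 -10.97515999] [24.75359349 27.977372   -3.00398254]
```

View pics/w3.png

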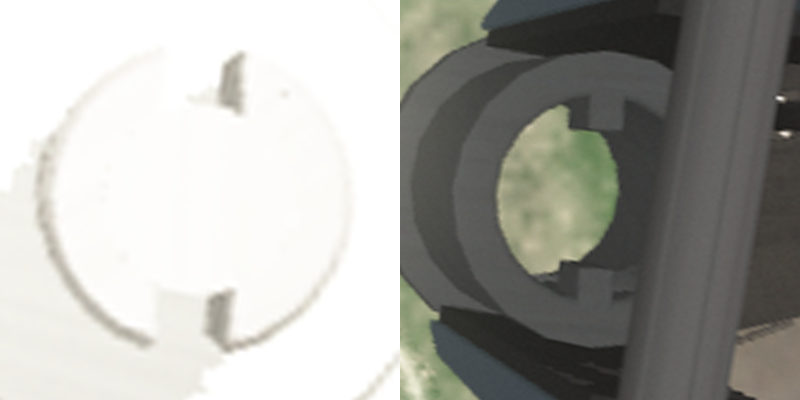

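Left panel: the shaft is centred at (200,200), with the keyways at (203,105) and (194,290), a yaw of about -3°. Right panel: the collar in hand is centred on the TCP, with its tabs at (605,130) and (596,268), a yaw of about -4°, so it is already aligned. Next I'll go over the shaft and down in small steps.

>>> arm_command:
  motion:
    - {"offset": [0.03,0.0003,0],"spin": 0}
    - {"offset": [0.03,0.0003,0],"spin": 0}
    - {"offset": [0,0,0.025],"spin": 0}
    - {"offset": [0,0,0.025],"spin": 0}
    - {"offset": [0,0,0.003],"spin": 0}

```text
time_s: 7.55
ee_pos: [390.6, -278.8, 77.5]
ee_rot: [-179.8, -0.1, 80.2]
force: [0.4, -0.4, -1.9]
gripper_width: 49.3
gripper_force: 30.0
```

>>> arm_command:
  motion:
    - {"offset": [0,0,0.001],"spin": 0}
    - {"offset": [0,0,0.001],"spin": 0}
    - {"offset": [0,0,0.001],"spin": 0}
    - {"offset": [0,0,0.001],"spin": 0}
    - {"offset": [0,0,0.001],"spin": 0}

```text
time_s: 8.18
ee_pos: [391.6, -279.7, 73.9]
ee_rot: [180.0, 0.0, 80.1]
force: [0.5, 0.5, -1.9]
gripper_width: 49.1
gripper_force: 30.0
```

>>> arm_command:
  motion:
    - {"offset": [0,0,0.001],"spin": 0}
    - {"offset": [0,0,0.001],"spin": 0}
    - {"offset": [0,0,0.001],"spin": 0}
    - {"offset": [0,0,0.001],"spin": 0}

```text
time_s: 8.68
ee_pos: [391.6, -279.7, 69.7]
ee_rot: [180.0, 0.0, 80.1]
force: [-0.7, -0.0, -2.1]
gripper_width: 49.1
gripper_force: 30.0
```

>>> arm_command:
  motion:
    - {"offset": [0,0,0.002],"spin": 0}
    - {"offset": [0,0,0.002],"spin": 0}
    - {"offset": [0,0,0.002],"spin": 0}
    - {"offset": [0,0,0.002],"spin": 0}
    - {"offset": [0,0,0.002],"spin": 0}

```text
time_s: 9.3
ee_pos: [391.6, -279.7, 59.6]
ee_rot: [-180.0, 0.0, 80.1]
force: [0.2, 0.8, -2.4]
gripper_width: 49.4
gripper_force: 30.0
```

>>> arm_command:
  motion:
    - {"offset": [0,0,0.001],"spin": 0}
    - {"offset": [0,0,0.001],"spin": 0}
    - {"offset": [0,0,0.001],"spin": 0}
    - {"offset": [0,0,0.001],"spin": 0}
    - {"offset": [0,0,0.001],"spin": 0}

```text
time_s: 9.93
ee_pos: [391.6, -279.7, 54.8]
ee_rot: [180.0, 0.0, 80.1]
force: [1.0, 0.5, -1.7]
gripper_width: 49.0
gripper_force: 30.0
```

>>> arm_command:
  motion:
    - {"offset": [0,0,0.0007],"spin": 0}
    - {"offset": [0,0,0.0007],"spin": 0}
    - {"offset": [0,0,0.0006],"spin": 0}

```text
time_s: 10.3
ee_pos: [391.6, -279.7, 52.8]
ee_rot: [180.0, 0.0, 80.1]
force: [0.8, 0.2, -2.1]
gripper_width: 49.5
gripper_force: 30.0
```

>>> arm_command:
  motion:
    - {"offset": [0,0,0.001],"spin": 0}
    - {"offset": [0,0,0.001],"spin": 0}
    - {"offset": [0,0,0.001],"spin": 0}

```text
time_s: 10.68
ee_pos: [391.6, -279.7, 49.7]
ee_rot: [180.0, 0.0, 80.1]
force: [0.5, -1.3, -1.7]
gripper_width: 49.3
gripper_force: 30.0
```

>>> arm_command:
  motion:
    - {"offset": [0,0,0.001],"spin": 0}
    - {"offset": [0,0,0.001],"spin": 0}
    - {"offset": [0,0,0.001],"spin": 0}
    - {"offset": [0,0,0.001],"spin": 0}

```text
time_s: 11.18
ee_pos: [391.6, -279.7, 45.7]
ee_rot: [180.0, 0.0, 80.1]
force: [0.6, 0.2, -2.1]
gripper_width: 48.9
gripper_force: 30.0
```

The tabs are in the keyways. Last few millimetres, gently.

>>> arm_command:
  motion:
    - {"offset": [0,0,0.001],"spin": 0}
    - {"offset": [0,0,0.001],"spin": 0}
    - {"offset": [0,0,0.0007],"spin": 0}
    - {"offset": [0,0,0],"spin": 0}

```text
time_s: 11.68
ee_pos: [391.5, -279.6, 43.0]
ee_rot: [-180.0, 0.0, 80.1]
force: [-0.4, 0.2, -2.1]
gripper_width: 49.2
gripper_force: 30.0
```

>>> arm_command:
  motion:
    - {"offset": [0,0,0.0004],"spin": 0}
    - {"offset": [0,0,0.0003],"spin": 0}
    - {"offset": [0,0,0],"spin": 0}

```text
time_s: 12.05
ee_pos: [391.5, -279.6, 42.4]
ee_rot: [-180.0, 0.0, 80.1]
force: [-0.4, -0.3, -2.3]
gripper_width: 49.4
gripper_force: 30.0
```

>>> arm_command:
  motion:
    - {"offset": [0,0,0.0003],"spin": 0}
    - {"offset": [0,0,0.0003],"spin": 0}
    - {"offset": [0,0,0],"spin": 0}

```text
time_s: 12.42
ee_pos: [391.6, -279.7, 42.0]
ee_rot: [180.0, 0.0, 80.1]
force: [-0.2, 0.7, 2.0]
gripper_width: 49.3
gripper_force: 30.0
```

Contact: the force changed by about 4 N, and z is at home height. Releasing and lifting off.

>>> arm_command:
  motion:
    - {"offset": [0,0,0],"spin": 0}
    - {"offset": [0,0,0],"spin": 0}
    - {"offset": [0,0,0],"spin": 0}
    - {"offset": [0,0,0],"spin": 0}
    - {"offset": [0,0,0],"spin": 0}
  jaw: 0.085

```text
time_s: 13.05
ee_pos: [391.6, -279.7, 41.8]
ee_rot: [180.0, 0.0, 80.1]
force: [-0.1, -0.7, -0.1]
gripper_width: 85.1
gripper_force: 0.0
```

>>> arm_command:
  motion:
    - {"offset": [0,0,-0.02],"spin": 0}
    - {"offset": [0,0,-0.03],"spin": 0}
    - {"offset": [0,0,-0.04],"spin": 0}
    - {"offset": [-0.02,0,-0.01],"spin": 0}
    - {"offset": [-0.02,0,0],"spin": 0}

```text
time_s: 13.68
ee_pos: [384.6, -320.5, 142.0]
ee_rot: [179.9, 0.1, 80.2]
force: [-0.2, 0.2, -1.4]
gripper_width: 84.9
gripper_force: 0.0
```

>>> arm_command:
  motion:
    - {"offset": [0,0,0],"spin": 0}
    - {"offset": [0,0,0],"spin": 0}
    - {"offset": [0,0,0],"spin": 0}

```text
time_s: 14.05
ee_pos: [384.3, -318.5, 140.9]
ee_rot: [-179.9, -0.1, 80.2]
force: [0.8, -0.3, -0.3]
gripper_width: 85.2
gripper_force: 0.0
```

```bash
python3 - <<'E'
from h import *
s=env.state(); print(s['ee_pos'],s['force'],s['gripper_width'])
im,d=env.grab_frame('wrist'); m,T=cam('wrist',s)
u,v,P=cloud(m,T,d); r=np.hypot(P[:,0]-391.5,P[:,1]+279.6)
for n,k in [('hub',(r<24)&(r>18)&(P[:,2]>40)),('shaft',(r<9))]: print(n,k.sum(),np.percentile(P[k][:,2],[10,50,90]))
k=(r<30)&(P[:,2]>44)&(P[:,2]<51); print((P[k].min(0)+P[k].max(0))/2)
cv2.imwrite('pics/w4.png',rectify(m,T,im,(391.5,-279.6),48,400,5))
E
```

```text
[ 384.34583045 -318.47366587  140.93013772] [ 0.82745765 -0.29637675 -0.30148127] 85.20975487160042
hub 9598 [ 47.9451263  238.95979145 247.98348619]
shaft 1300 [ 51.34253577 218.57213875 222.05042529]
[ 391.56962066 -280.17499913   47.49861127]
```

View pics/w4.png

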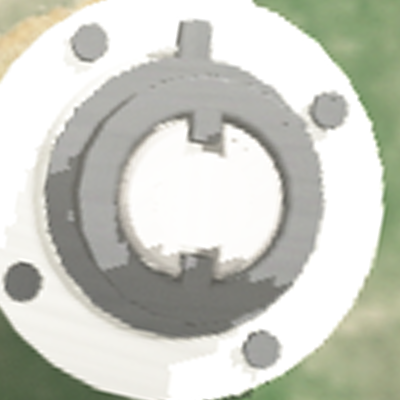

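The picture shows the collar on the shaft with both tabs in the keyways, at (207,125) and (198,268). Its rim is at z≈48 and the shaft top stands proud at z≈52, so the collar is fully home.

```bash
python3 -c "
from workcell import env
print(env.job_done())"
```

```text
the job is handed in; nothing more can be done
None
```

The collar is home on the seat with both tabs in the keyways and released; no bystander was touched, contact stayed around 4 N, and I handed the job in at about 14 s (no verdict was returned).

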